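Take the round-aperture slide off its display peg and stand it in the slide holder

TASK

On the trolley three aperture slides hang from the pegs of a display rack; take the one with the round opening off its peg, lifting it over the peg's upturned tip without forcing it and leaving the other two hanging where they are. Then stand it upright in the slot of the slide holder on the lab table, fully down, and let go.

Things in the scene. Friction and masses are not known exactly. Their poses are not given: they have to be found in the camera images.
- slide_round: slide with a ROUND opening, 36 mm across, centred 40 mm above its lower edge; may hang on any peg. Black plastic plate 70 mm wide (y), 140 mm tall (z), 8 mm thick (x), 80 to 170 g, same on both faces. Origin: middle of the lower edge; x = plate normal, z up. The top 40 mm (z = 100 to 140 mm) is a grip 12 mm thick, 50 mm wide; finger it there, above the peg.
- slide_hole (a point): on the round-opening slide, 94 mm above its lower edge: middle of the top edge of its closed hanging slot, which goes through the plate, is 14 mm wide and 28 mm high (66 to 94 mm above the lower edge) and has the peg in it. Axes as the slide's.
- slide_square: same black slide, but with a SQUARE opening of 34 mm; hangs on another peg and stays there. Origin in the middle of its lower edge, x = plate normal, z up.
- slide_slit: same black slide, but with a narrow upright SLIT, 8 x 36 mm; hangs on another peg and stays there. Origin in the middle of its lower edge, x = plate normal, z up.
- rack: fixed display rack on the trolley: aluminium crossbar 330 mm long (y), 22 mm high, centred 131 mm above the table, on two posts at y = +-157 mm, 146 mm tall. Origin on the table under the middle of the bar's front face; x points backwards, z up. Pegs stick out toward -x at y = -100, 0 and 100 mm. Slides hang 26 to 42 mm before the face, lower edge 40 mm and top 180 mm above the table.
- rack_tip (a point): top of the upturned tip of the middle peg (the others are 100 mm to each side), 144 mm above the table; axes as the rack's. Pegs: steel, 6 mm thick, level for 56 mm with top at 134 mm, then turned up, ending 65 mm before the bar. To come off, a slide must be raised more than 10 and less than 22 mm, then drawn straight along the rack's -x past the tip.
- holder: fixed slide holder on the lab table: aluminium block 60 mm (x) by 110 mm (y), 38 mm high, on a dark foot 84 x 124 x 6 mm; origin at the centre of its underside, z up. In its top a straight slot, 12 mm wide (x), 80 mm long (y), 28 mm deep. Steel lips along both sides rise to 48 mm and flare the mouth to 24 mm (x). The slide stands in it, lower edge along y; either face may look either way.
- holder_slot (a point): centre of the floor of the holder's slot, 10 mm above the table; axes as the holder's (slot along y, z up). The seated slide's origin lies here.
Not all that is in view belongs to the job. Leave any green look-alike of the slide_round alone.

How it is judged:
On the way:
1. the slide with the round opening is off its peg, in front of the rack and held up in the air (x of slide_round in the frame of rack below -0.078 m and height (world z) of slide_round above 0.035 m), for 0.1 s.
At the end, for the whole second after the job is handed in: the slide with the round opening stands in the holder's slot, its lower edge within 5 mm of the slot's floor and its middle within 12 mm of the slot's, along the slot within 0.25 rad, upright within 0.2 rad and at rest; the other two slides still hang within 30 mm of where they were (horizontal distance between slide_round and holder_slot below 0.012 m and z of slide_round in the frame of holder_slot below 0.005 m and angle between slide_round's own z axis and vertical below 0.2 rad and angle between the x axis of slide_round and the x axis of holder, either way round below 0.25 rad and linear speed of slide_round below 0.02 m/s and distance of each of slide_square, slide_slit from where it was at the start of the episode below 0.03 m); the robot touches nothing.
It fails at once if the round-opening slide was forced against the rack or its peg with more than 20 N (contact force between slide_round and rack above 20 N).
It fails at once if one of the other slides was moved by more than 40 mm (distance of any of slide_square, slide_slit from where it was at the start of the episode above 0.04 m).
It also fails if it takes over 48 s, if anything falls off the work surface, if the arm or the gripper's body presses on something with over 40 N, if the wrist force passes 120 N, or if a joint passes its speed limit or range.

ROBOT

A 6-joint arm with a two-finger parallel gripper is mounted at the origin on a cart in front of the work surface, level with it; the furniture and walls round the work are solid. World frame = base frame: x ahead of the robot, y to its left, z up, the work surface at z = 0. Lengths are in m, angles in rad, forces in N, time in s.
With the tool pointing down it reaches from about 0.3 to 0.825 m from the base axis. Payload 5.4 kg.
Tool frame: the origin (TCP) lies at the very end of the fingers, on their centre line; the grasp point (between the pads) lies 19 mm behind it; z points along the fingers, y is the line along which they close (so a half turn about z gives the same grasp; the last joint's range is limited). The gripper opens to 92 mm and grips with 3 to 60 N. Pads are 20 mm wide; open, the fingers measure 128 mm over their backs; the gripper's body (75 mm by 189 mm) begins 69 mm behind the grasp point.
Start: joints at [-1.365, 0.158, 1.597, -0, 1.386, -0.21], TCP at [0.232, -0.526, 0.215] pointing down, gripper open.
Joint ranges: [-2.91, 2.91], [-0.94, 2.29], [0.18, 2.7], [-1.29, 4.43], [0.17, 2.64], [-3, 3]. Speed limits (rad/s): [2.57, 2.57, 3.14, 3.14, 3.14, 3.14].

INTERFACE

Orientations are given as a unit quaternion [x, y, z, w].
In Python, from plant import manip gives the robot as it stands.
- The arm moves only by the tool arm_command, never from a script. Its arguments are lists of equal length, an entry for each row: "rot": the turn, a rotation vector about the world's x, y, z in rad, a list of three; "travel": the shift along the world's x, y, z in cm, a list of three; "jaw": the opening, from 0 (shut) to 1 (fully open). In form: {"rot": [[wx, wy, wz], ...], "travel": [[x, y, z], ...], "jaw": [jaw, ...]}. A call has 1 to 10 rows; each row shifts and turns the commanded pose from where the row before left it; what a row does not reach is not made up. A row lasts 1/8 s, in which the tool goes at most 62.5 mm and 10.7 degrees, less where a joint would pass 70% of its speed; a pose out of reach is approached as far as the arm can. A call is refused whole if a number of a shift passes 6.25 or a number of a turn 0.188, either way. A call with a gripper value outside its range is refused whole. The fingers move at their own pace and stop on an object; "squeeze" is the grip in N (left out, the last holds). Time passes only in rows, so rows that do not move let the fingers close. It gives the time, the measured TCP pose, the force, the opening and the grip force at its end, in the units of the state.
- manip.observe(): the state, without advancing time (a new reading comes with each control period).
- manip.read_camera(name): name is "side" or "top" or "wrist"; returns the picture (384x512x3 uint8, red, green, blue); there is no depth.
- manip.camera_info(name): a dict with "fx", "fy", "cx", "cy" (pixels), "R" (3x3) and "t" (3): a world point X has camera coordinates R X + t. Camera axes: x right, y down, z forward; pixel columns grow to the right and rows downward; lengths in m; the calibration is good to about 2 mm. A picture is of the moment at which its call begins: read the wrist's pose just before it. camera_info takes no time and is no camera call; for the wrist camera it gives the pose at the moment of the call.
- manip.job_done(): hands the job in; it is judged then, once.
The state is a dict: "time_s": time; "joint_positions": joint angles; "joint_velocities": joint speeds; "tau": joint torques, N m; "tool_pos": TCP position; "ee_rot": TCP orientation; "force": force on the tool from outside, world axes, zero at the start; "torque": the same for the moment, N m; "width": opening from 0.0 (shut) to 1.0 (fully open); "finger_force": force on a finger pad.
Only numpy, scipy, OpenCV 4.12 (cv2) and the standard library are available. Lean on these libraries where they do the work, as an engineer would, in place of code of your own. Each camera call takes 0.05 s, during which the arm holds its last target. There are 200 camera calls.

## Working session

There is one attempt and no reset: what is moved stays moved. The work goes in short steps, Python scripts to look and compute and a tool call to move; the robot and the scene stay as the last step left them, time stands still between calls to the robot, and variables do not carry over. Pictures are saved under pics/ and viewed, at most 10 in all, crops included, and the job is handed in when it is done.

Besides the shell and the picture viewer there is one more tool, called after "Request:" as name(argument=value, ...) on one line, values as JSON. arm_command: Moves the arm, as the interface text tells. Its arguments: {"type":"object","properties":{"rot":{"type":"array","items":{"type":"array","items":{"type":"number"}}},"travel":{"type":"array","items":{"type":"array","items":{"type":"number"}}},"jaw":{"type":"array","items":{"type":"number"}},"squeeze":{"type":"number"}},"required":["rot","travel","jaw"]}

```bash
mkdir -p pics; ls; python3 - <<'E'
from plant import manip
import cv2
print(manip.observe())
for n in ("side","top"):
    im=manip.read_camera(n); cv2.imwrite(f"pics/{n}0.png",im[:,:,::-1]); c=manip.camera_info(n); print(n,c)
E
```

```text
pics
{'time_s': 0.0, 'joint_positions': array([-1.36510486e+00,  1.59015254e-01,  1.59822910e+00, -6.90316330e-07,
        1.38620046e+00, -2.10088027e-01]), 'joint_velocities': array([-0.00029011, -0.00030538,  0.00037839,  0.00172921,  0.0017981 ,
       -0.0018868 ]), 'tau': array([ 1.23828071e-03, -3.85568118e+01, -3.22108626e+01,  7.02406699e-02,
        3.77276866e-02, -1.18871594e-04]), 'tool_pos': array([ 0.23210033, -0.5253903 ,  0.21363948]), 'ee_rot': array([ 9.78468207e-01,  2.06395519e-01,  1.69655386e-06, -9.26081761e-04]), 'force': array([-0.1010274 ,  0.92280551,  0.55761935]), 'torque': array([-0.01476679,  0.00950986, -0.03962845]), 'finger_force': 0.0, 'width': 0.9991579542670515}
side {'fx': 376.65697118231236, 'fy': 376.65697118231236, 'cx': 252.28691382470734, 'cy': 194.07646536599364, 'R': array([[-0.98362338, -0.18018728,  0.00419484],
       [-0.08537687,  0.44531356, -0.89129492],
       [ 0.15873199, -0.87705666, -0.45340465]]), 't': array([0.47482138, 0.10677922, 1.36052451])}
top {'fx': 454.4298160798778, 'fy': 454.4298160798778, 'cx': 255.61278320812517, 'cy': 189.7334610185465, 'R': array([[-0.37935784, -0.92522777,  0.00641844],
       [-0.89204699,  0.36389392, -0.26801752],
       [ 0.24564162, -0.1074001 , -0.96339266]]), 't': array([0.2339788 , 0.41574424, 1.90386448])}
```

View pics/side0.png

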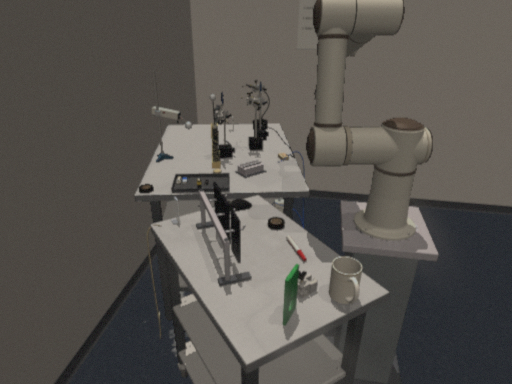

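View pics/top0.png

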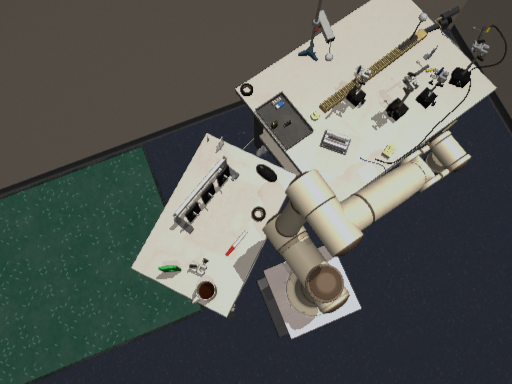

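The side view shows the rack on the trolley with its bar from about (203,195) to (228,240), with black slides in front of it. The green look-alike is at (290,293). In the top view the rack bar runs from (180,217) to (228,165) and the holder on the lab table is at (336,141). Next I'll view enlarged crops.

```bash
cat > h.py <<'E'
import numpy as np, cv2
from plant import manip
def ray(c,u,v):
    d=c["R"].T@np.array([(u-c["cx"])/c["fx"],(v-c["cy"])/c["fy"],1.]); o=-c["R"].T@c["t"]; return o,d
def at_z(c,u,v,z):
    o,d=ray(c,u,v); return o+d*(z-o[2])/d[2]
def proj(c,X):
    p=np.atleast_2d(X)@c["R"].T+c["t"]; return np.c_[c["fx"]*p[:,0]/p[:,2]+c["cx"],c["fy"]*p[:,1]/p[:,2]+c["cy"]]
E
python3 - <<'E'
import cv2,numpy as np
t=cv2.imread("pics/top0.png"); s=cv2.imread("pics/side0.png")
def crop(im,u,v,w,h,f): return cv2.resize(im[v:v+h,u:u+w],(w*f,h*f),interpolation=cv2.INTER_CUBIC)
a=crop(t,165,150,80,60+15,5) #400x375
b=crop(s,180,170,80,120,5)[:600] #400x600
c=crop(t,310,120,50,45,8)[:225,:400]
c=crop(t,310,120,50,45,5); d=crop(s,230,155,30,45,5)
L=np.vstack([a,np.hstack([c,d])])
cv2.imwrite("pics/crop.png",np.hstack([L,b])); print(np.hstack([L,b]).shape)
E
```

```text
(600, 800, 3)
```

View pics/crop.png

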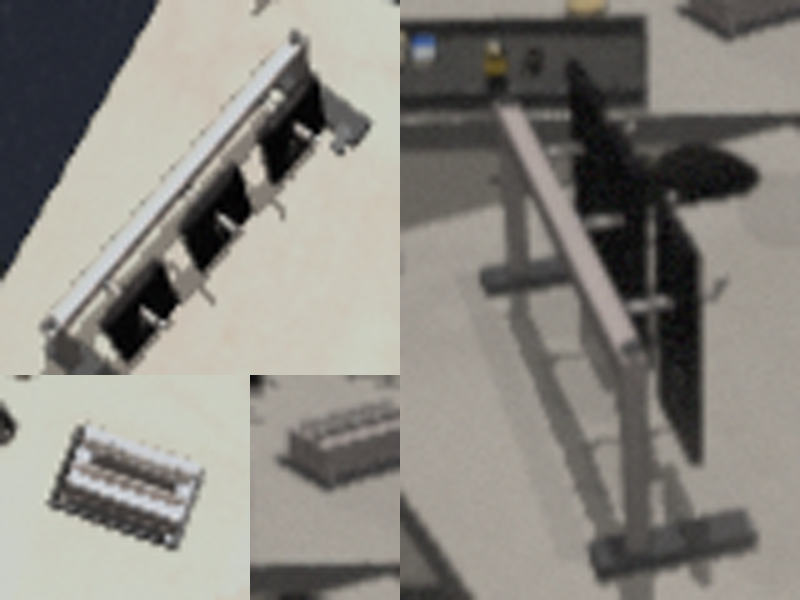

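The crop shows post tops at about (174.6,215) and (224.6,158) in the top view. The slot is centred near (337.5,139.5), running along the direction (21,7). The openings can't be told apart here, so I need the wrist camera.

```bash
python3 - <<'E'
from h import *
c=manip.camera_info("top")
A=at_z(c,174.6,215,.146);B=at_z(c,224.6,158,.146)
print(A,B,np.linalg.norm(A-B),(A+B)/2)
y=(A-B)/np.linalg.norm(A-B); print("y axis (A left?)",y, "yaw",np.arctan2(-y[0],y[1]))
for k in(-.1,0,.1):
    x=np.array([y[1],-y[0],0]); print((A+B)/2+x*(-.034-.006)+y*k)
H=at_z(c,337.5,139.5,.045);d=at_z(c,310+185/5,120+115/5,.045)-at_z(c,310+80/5,120+85/5,.045)
print(H,d,np.arctan2(d[1],d[0]),np.hypot(*H[:2]))
w=manip.camera_info("wrist"); o=-w["R"].T@w["t"]; s=manip.observe()
from scipy.spatial.transform import Rotation as Ro
R=Ro.from_quat(s["ee_rot"]).as_matrix()
print("cam in tool",R.T@(o-s["tool_pos"]),R.T@w["R"].T, "toolR",R,w["fx"],w["cx"],w["cy"])
E
```

```text
[0.47601805 0.4124568  0.146     ] [0.62706154 0.13712644 0.146     ] 0.3140397167304911 [0.55153979 0.27479162 0.146     ]
y axis (A left?) [-0.48096936  0.8767374   0.        ] yaw 0.5017600231947301
[0.56456723 0.16787911 0.146     ]
[0.5164703  0.25555285 0.146     ]
[0.46837336 0.34322659 0.146     ]
[ 0.55375945 -0.37044533  0.045     ] [-0.06161337 -0.07505015  0.        ] -2.258189305690161 0.666242649762555
cam in tool [ 0.06852074 -0.00017916 -0.17016026] [[-2.67837067e-04 -9.68607856e-01 -2.48593543e-01]
 [ 9.99999451e-01 -5.11263742e-04  9.14654315e-04]
 [-1.01303822e-03 -2.48593161e-01  9.68607461e-01]] toolR [[ 9.14800068e-01  4.03906800e-01 -3.63635934e-04]
 [ 4.03906827e-01 -9.14798650e-01  1.64482880e-03]
 [ 3.31703876e-04 -1.65156454e-03 -9.99998581e-01]] 296.38732938518984 261.54516552612324 191.33148588667257
```

Rack pose: the post spacing comes out at 314 mm, which matches, with a yaw of about 0.50. I'll move the wrist camera in front of the rack, tilted toward it.

Request:
arm_command(rot=[[0, 0, 0.12], [0, 0, 0.12], [0, 0, 0.12], [0, 0, 0.12], [0, 0, 0.12], [0, 0, 0.12], [0, 0, 0.12], [0, 0, 0.12], [0, 0, 0.12], [0, 0, 0.12]], travel=[[3.2, 5, 0.5], [3.2, 5, 0.5], [3.2, 5, 0.5], [3.2, 5, 0.5], [3.2, 5, 0.5], [3.2, 5, 0.5], [3.2, 5, 0.5], [-0.5, 6, 0], [-0.5, 6, 0], [-0.5, 6, 0]], jaw=[1, 1, 1, 1, 1, 1, 1, 1, 1, 1])

```text
time_s: 1.35
tool_pos: [0.4406, 0.0059, 0.2493]
ee_rot: [0.69, 0.724, -0.0, -0.0]
force: [0.4, 0.8, 0.1]
width: 1.003
finger_force: 0.0
```

Request:
arm_command(rot=[[0, 0, 0.12], [0, 0, 0.12], [0, 0, 0.12], [0, 0, 0.1], [0.072, -0.132, 0], [0.072, -0.132, 0], [0.072, -0.132, 0], [0.072, -0.132, 0], [0, 0, 0], [0, 0, 0]], travel=[[-0.5, 6, 0], [-0.5, 6, 0], [-0.5, 6, 0], [0, 2, 0], [0, 0, 0], [0, 0, 0], [0, 0, 0], [0, 0, 0], [0, 0, 0], [0, 0, 0]], jaw=[1, 1, 1, 1, 1, 1, 1, 1, 1, 1])

```text
time_s: 2.6
tool_pos: [0.4271, 0.2039, 0.2509]
ee_rot: [0.485, 0.823, 0.254, 0.152]
force: [-0.1, -0.1, -0.2]
width: 0.999
finger_force: 0.0
```

```bash
python3 - <<'E'
from h import *
c=manip.camera_info("wrist"); im=manip.read_camera("wrist"); cv2.imwrite("pics/w1.png",im[:,:,::-1])
np.savez("w1.npz",**c); s=manip.observe(); print(s["time_s"],s["joint_positions"],s["tool_pos"],s["ee_rot"])
E
```

```text
2.65 [-0.01094223 -0.70466196  2.32819324  0.33300689  1.00431167 -0.62210147] [0.42735098 0.20407857 0.25123484] [0.48509246 0.82279647 0.25403625 0.15217378]
```

View pics/w1.png

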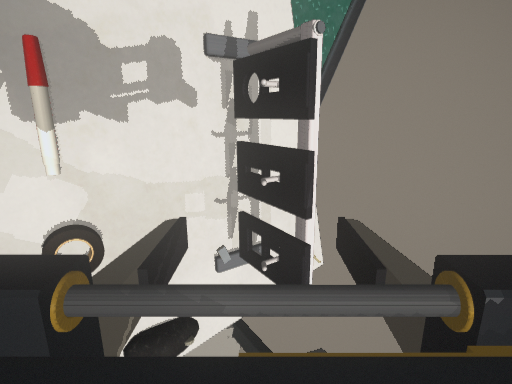

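The wrist view shows the round opening in the uppermost slide at (253,88), on the rack's +y peg. The slit slide is in the middle at about (255,175), and the square slide is at about (255,245). I'll zoom in to refine the rack pose.

```bash
python3 - <<'E'
import cv2
im=cv2.imread("pics/w1.png")[10:130,205:345]
cv2.imwrite("pics/w1c.png",cv2.resize(im,None,fx=5,fy=5,interpolation=cv2.INTER_CUBIC))
E
```

```text
(no output)
```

View pics/w1c.png

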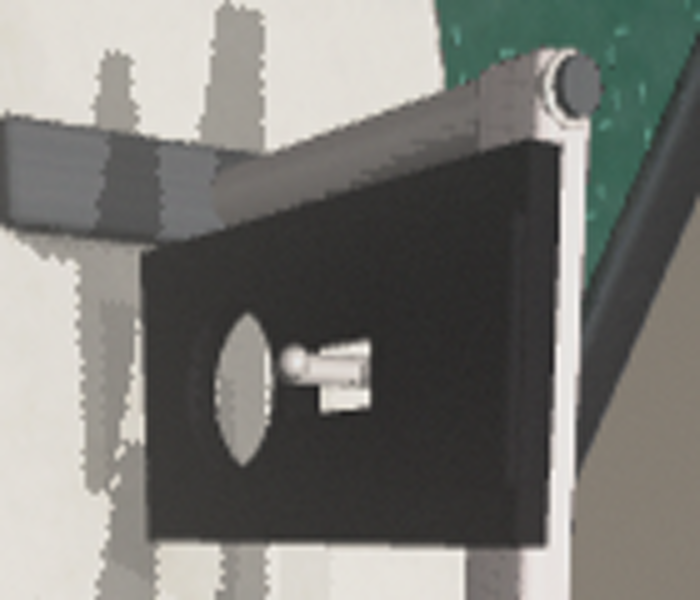

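```bash
python3 - <<'E'
from h import *
from scipy.optimize import least_squares
c=dict(np.load("w1.npz"))
px=np.array([(233.6,61),(235,118),(311,38.2),(309.2,119)])
P=np.array([(-.004,.035,0),(-.004,-.035,0),(-.004,.035,.14),(-.004,-.035,.14)])
def W(p):
    C,S=np.cos(p[2]),np.sin(p[2]); return np.c_[p[0]+C*P[:,0]-S*P[:,1],p[1]+S*P[:,0]+C*P[:,1],P[:,2]+p[3]]
f=lambda p:np.r_[(proj(c,W(p))-px).ravel(),(p[3]-.04)*2000]
r=least_squares(f,[.468,.343,.5,.04],x_scale=.01);print("slide",r.x,r.fun.round(1))
for u,v in((263.4,82),(263,181),(264,263)): print("tip",at_z(c,u,v,.142))
x=np.array([.877,.481]);yv=np.array([-.481,.877])
for n,q in(("slide",r.x[:2]),("postmid",np.array([.5515,.2748]))): print(n,"rack-aligned",q@x,q@yv)
for u,v in((263.4,82),(263,181),(264,263)):
    t=at_z(c,u,v,.142)[:2]; print(t@x,t@yv)
E
```

```text
slide [0.47033258 0.34227233 0.52151798 0.03993116] [-0.3 -0.4  0.3  0.   0.3 -0.4 -0.2  0.8 -0.1]
tip [0.44467636 0.3280801  0.142     ]
tip [0.4917914 0.2425218 0.142    ]
tip [0.53930154 0.16004206 0.142     ]
slide rack-aligned 0.5771146590774392 0.07394286331524035
postmid rack-aligned 0.6158443 -0.024271900000000003
0.5477876923563116 0.07383691705643759
0.5479540476315886 -0.023860041651842075
0.5499476868687514 -0.11904715450589835
```

Request:
arm_command(rot=[[-0.072, 0.132, 0], [-0.072, 0.132, 0], [-0.072, 0.132, 0], [-0.072, 0.132, 0], [0, 0, 0], [0, 0, 0], [0, 0, 0]], travel=[[1.08, 3.45, 0], [1.08, 3.45, 0], [1.08, 3.45, 0], [1.08, 3.45, 0], [0, 0, -3], [0, 0, 0], [0, 0, 0]], jaw=[0.7, 0.7, 0.7, 0.7, 0.7, 0.7, 0.7])

```text
time_s: 3.52
tool_pos: [0.469, 0.34, 0.2208]
ee_rot: [0.508, 0.861, 0.004, 0.002]
force: [0.4, 0.3, 1.3]
width: 0.701
finger_force: 0.0
```

```bash
cat > e.py <<'E'
from h import *
from scipy.spatial.transform import Rotation as Ro
def err(p,yaw):
    s=manip.observe(); R=Ro.from_quat(s["ee_rot"]); c,n=np.cos(yaw),np.sin(yaw)
    G=np.array([[-n,c,0],[c,n,0],[0,0,-1]]).T
    print("t",s["time_s"],"tcp",s["tool_pos"].round(4),"travel cm",((np.array(p)-s["tool_pos"])*100).round(2),"rot",(Ro.from_matrix(G)*R.inv()).as_rotvec().round(4),"q",s["joint_positions"].round(2),"F",s["force"].round(1),s["width"],s["finger_force"])
E
python3 - <<'E'
from e import *
err((.4705,.342,.149),.515)
c=manip.camera_info("wrist"); im=manip.read_camera("wrist"); cv2.imwrite("pics/w2.png",im[:,:,::-1]); np.savez("w2.npz",**c)
E
```

```text
t 3.525 tcp [0.469  0.34   0.2208] travel cm [ 0.15  0.2  -7.18] rot [-0.0054  0.0077  0.0103] q [ 0.42  0.16  1.59  0.    1.39 -0.09] F [0.4 0.3 1.3] 0.7008867747518256 0.0
```

View pics/w2.png

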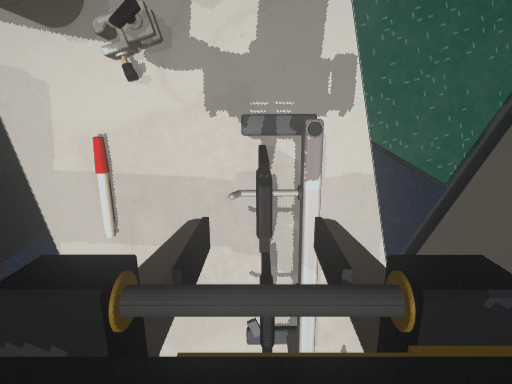

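The slide is centred between the fingers (slide top at u≈264, fingers at 209 and 314), so I'll descend and close.

Request:
arm_command(rot=[[-0.005, 0.008, 0.01], [0, 0, 0], [0, 0, 0], [0, 0, 0], [0, 0, 0], [0, 0, 0], [0, 0, 0], [0, 0, 0]], travel=[[0.15, 0.2, -2.4], [0, 0, -2.4], [0, 0, -2.4], [0, 0, 0], [0, 0, 0], [0, 0, 0], [0, 0, 0], [0, 0, 0]], jaw=[0.6, 0.5, 0.4, 0.3, 0.2, 0.1, 0.05, 0.05], squeeze=20)

```text
time_s: 4.58
tool_pos: [0.4708, 0.342, 0.149]
ee_rot: [0.504, 0.864, 0.001, 0.0]
force: [-0.1, 0.3, 3.9]
width: 0.132
finger_force: 20.0
```

```bash
python3 - <<'E'
from e import *
err((.4705,.342,.149),.515)
E
```

```text
t 4.575 tcp [0.4708 0.342  0.149 ] travel cm [-0.03 -0.    0.  ] rot [-0.0013  0.0008  0.0003] q [ 0.42  0.23  1.65  0.    1.26 -0.09] F [-0.1  0.3  3.9] 0.13185242257395147 19.996983110904694
```

Request:
arm_command(rot=[[0, 0, 0], [0, 0, 0], [0, 0, 0], [0, 0, 0], [0, 0, 0]], travel=[[0, 0, 0.4], [0, 0, 0.4], [0, 0, 0.4], [0, 0, 0.4], [0, 0, 0]], jaw=[0.05, 0.05, 0.05, 0.05, 0.05])

```text
time_s: 5.2
tool_pos: [0.4702, 0.3418, 0.1643]
ee_rot: [0.504, 0.864, 0.0, -0.0]
force: [-0.1, -0.4, -0.6]
width: 0.129
finger_force: 20.0
```

```bash
python3 - <<'E'
from e import *
err((.4705,.342,.165),.515)
im=manip.read_camera("side"); c=manip.read_camera("wrist")
a=cv2.resize(im[170:270,180:260],None,fx=5,fy=5,interpolation=cv2.INTER_CUBIC); b=c[:, 130:400]
b=cv2.resize(b,None,fx=1.3,fy=1.3); k=np.zeros((500,400+b.shape[1],3),np.uint8); k[:,:400]=a; k[:b.shape[0],400:]=b[:500]
cv2.imwrite("pics/s3.png",k[:,:,::-1])
E
```

```text
t 5.2 tcp [0.4702 0.3418 0.1643] travel cm [0.03 0.02 0.07] rot [-0.0007 -0.0006  0.0003] q [ 0.42  0.22  1.63  0.    1.29 -0.09] F [-0.1 -0.4 -0.6] 0.12911609963468662 19.995030462741852
```

View pics/s3.png

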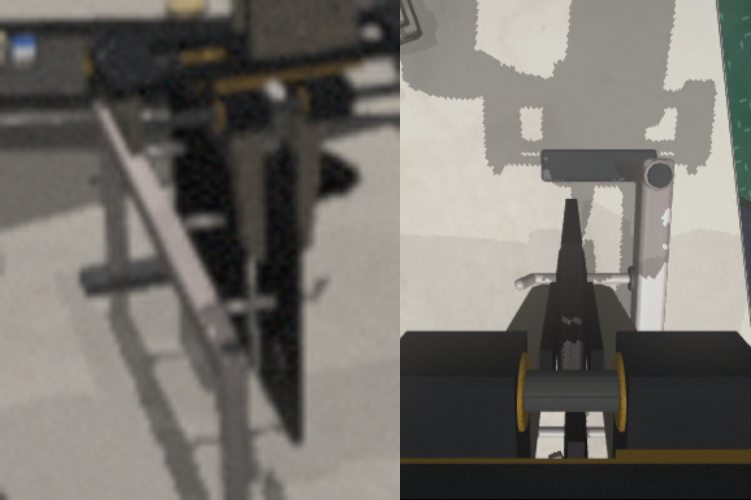

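Request:
arm_command(rot=[[0, 0, 0], [0, 0, 0], [0, 0, 0], [0, 0, 0]], travel=[[-0.65, -0.36, 0], [-0.65, -0.36, 0], [-0.65, -0.36, 0], [0, 0, 0]], jaw=[0.05, 0.05, 0.05, 0.05])

```text
time_s: 5.8
tool_pos: [0.4499, 0.3307, 0.1639]
ee_rot: [0.504, 0.864, -0.0, -0.001]
force: [-0.0, 0.0, -0.7]
width: 0.129
finger_force: 20.0
```

Request:
arm_command(rot=[[0, 0, 0], [0, 0, 0], [0, 0, 0], [0, 0, 0], [0, 0, 0], [0, 0, 0], [0, 0, 0], [0, 0, 0]], travel=[[-0.9, -0.48, 0], [-0.9, -0.48, 0], [-0.9, -0.48, 0], [-1.3, -0.72, 0], [-1.3, -0.72, 0], [-1.3, -0.72, 0], [0, 0, 2], [0, 0, 0]], jaw=[0.05, 0.05, 0.05, 0.05, 0.05, 0.05, 0.05, 0.05])

```text
time_s: 6.8
tool_pos: [0.3853, 0.2952, 0.1854]
ee_rot: [0.504, 0.864, 0.001, 0.0]
force: [0.2, 0.7, -1.7]
width: 0.126
finger_force: 20.0
```

```bash
python3 - <<'E'
from e import *
err((.5537,-.37,.28),-.687)
im=manip.read_camera("side"); t=manip.read_camera("top"); c=manip.read_camera("wrist")
a=cv2.resize(im[170:270,180:260],None,fx=4,fy=4,interpolation=cv2.INTER_CUBIC); b=cv2.resize(t[110:170,300:375],None,fx=6,fy=6,interpolation=cv2.INTER_CUBIC)
k=np.zeros((400,780,3),np.uint8); k[:,:320]=a; k[:360,330:]=b
cv2.imwrite("pics/s4.png",k[:,:,::-1])
E
```

```text
t 6.8 tcp [0.3853 0.2952 0.1854] travel cm [ 16.84 -66.52   9.46] rot [-3.0000e-04  3.1000e-03 -1.2017e+00] q [ 0.4  -0.06  1.88  0.    1.32 -0.11] F [ 0.2  0.7 -1.7] 0.12575047694216032 19.995052814483643
```

View pics/s4.png

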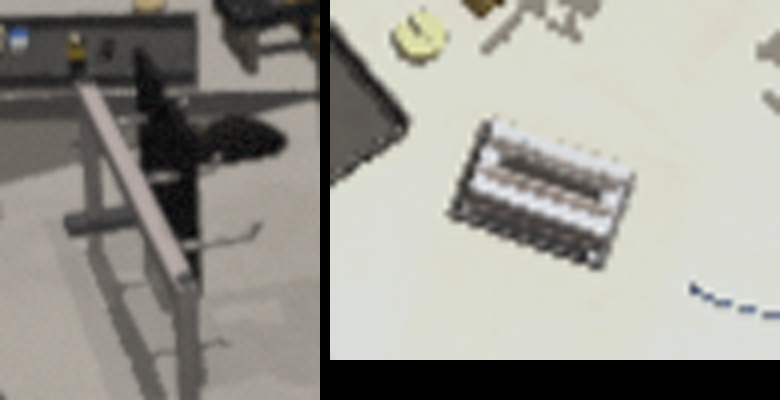

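The slide is off the peg and the other two still hang. I'll carry it to a viewpoint beside the holder.

Request:
arm_command(rot=[[0, 0, -0.09], [0, 0, -0.09], [0, 0, -0.09], [0, 0, -0.09], [0, 0, -0.09], [0, 0, -0.09], [0, 0, -0.09], [0, 0, -0.09], [0, 0, -0.09], [0, 0, -0.09]], travel=[[0, -4.5, 2.5], [0.9, -5.7, 2], [0.9, -5.7, 2], [0.9, -5.7, 1], [0.9, -5.7, 1], [0.9, -5.7, 0], [0.9, -5.7, 0], [0.9, -5.7, 0], [0.9, -5.7, 0], [0.9, -5.7, 0]], jaw=[0.05, 0.05, 0.05, 0.05, 0.05, 0.05, 0.05, 0.05, 0.05, 0.05])

```text
time_s: 8.2
tool_pos: [0.4653, -0.2649, 0.2678]
ee_rot: [0.83, 0.557, 0.0, -0.001]
force: [0.6, 0.1, -0.4]
width: 0.131
finger_force: 20.0
```

Request:
arm_command(rot=[[0, 0, -0.1], [0, 0, -0.1], [0, 0, -0.1], [0, 0, 0], [0, 0, 0], [0, 0, 0]], travel=[[0.9, -5.7, 0], [0.9, -5.7, 0], [0.7, -5.7, 0], [0, -1, 0], [0, 0, 0], [0, 0, 0]], jaw=[0.05, 0.05, 0.05, 0.05, 0.05, 0.05])

```text
time_s: 8.95
tool_pos: [0.4908, -0.4426, 0.2689]
ee_rot: [0.903, 0.429, 0.0, -0.001]
force: [-0.3, -0.5, -1.1]
width: 0.13
finger_force: 20.0
```

```bash
python3 - <<'E'
from e import *
err((.491,-.447,.27),-.687)
c=manip.camera_info("wrist"); im=manip.read_camera("wrist"); np.savez("w5.npz",**c); cv2.imwrite("pics/w5.png",im[:,:,::-1])
cv2.imwrite("pics/w5c.png",cv2.resize(im[10:210,140:400],None,fx=3,fy=3,interpolation=cv2.INTER_CUBIC)[:,:,::-1])
E
```

```text
t 8.95 tcp [ 0.4908 -0.4426  0.2689] travel cm [ 0.02 -0.44  0.11] rot [-0.002  -0.0001 -0.0034] q [-0.92  0.35  1.26  0.    1.53 -0.23] F [-0.3 -0.5 -1.1] 0.13018839207249022 19.99982178211212
```

View pics/w5c.png

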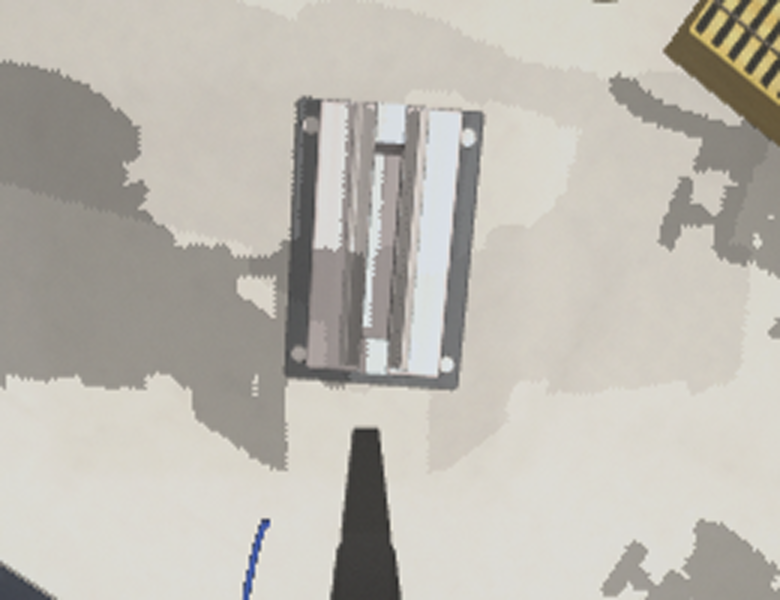

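```bash
python3 - <<'E'
from e import *
from scipy.optimize import least_squares
c=dict(np.load("w5.npz"))
crop=np.array([(298,98),(484,113),(458,389),(287,378),(322,100),(462,110),(438,376),(308,368),(390,147),(376,338)],float)
px=(crop+.5)/3+np.array([140,10])-.5
P=np.array([(-.042,.062,.006),(.042,.062,.006),(.042,-.062,.006),(-.042,-.062,.006),(-.03,.055,.038),(.03,.055,.038),(.03,-.055,.038),(-.03,-.055,.038),(0,.04,.038),(0,-.04,.038)])
def W(p):
    C,S=np.cos(p[2]),np.sin(p[2]); return np.c_[p[0]+C*P[:,0]-S*P[:,1],p[1]+S*P[:,0]+C*P[:,1],P[:,2]+p[3]]
for wz in (0,5000):
    r=least_squares(lambda p:np.r_[(proj(c,W(p))-px).ravel(),p[3]*wz],[.554,-.37,-.687,0],x_scale=.01);print("holder",r.x.round(4),r.fun.round(1))
s=manip.observe(); R=Ro.from_quat(s["ee_rot"])
b=at_z(c,367/3+140,430/3+10,s["tool_pos"][2]-.109); print("slide lower corner in tool",R.inv().apply(b-s["tool_pos"]))
h=r.x; err((h[0],h[1],.18),h[2])
E
```

```text
holder [ 0.5589 -0.3696 -0.7519 -0.0061] [ 0.2  0.3 -0.1 -0.1  0.  -0.1 -0.3 -0.4 -0.4  0.3  0.4  0.5  0.7  0.2
 -0.3 -0.2 -0.2 -0.7  0.   0.  -0. ]
holder [ 0.5585 -0.37   -0.7519 -0.    ] [-0.2 -0.3  0.4 -0.7  0.3  0.6 -0.8  0.3 -0.7 -0.3  0.8 -0.1  1.   1.
 -0.6  0.5 -0.2 -1.2 -0.   0.6 -0.2]
slide lower corner in tool [0.03386991 0.00018913 0.10904087]
t 9.0 tcp [ 0.4909 -0.4426  0.2692] travel cm [ 6.76  7.26 -8.92] rot [-0.0014  0.0002 -0.0684] q [-0.92  0.35  1.26  0.    1.53 -0.23] F [-0.1  0.1 -1.5] 0.1272753797842935 19.999817311763763
```

Request:
arm_command(rot=[[0, 0, -0.035], [0, 0, -0.033], [0, 0, 0], [0, 0, 0], [0, 0, 0], [0, 0, 0]], travel=[[3.4, 3.63, 0], [3.36, 3.63, 0], [0, 0, -4], [0, 0, -4.9], [0, 0, 0], [0, 0, 0]], jaw=[0.05, 0.05, 0.05, 0.05, 0.05, 0.05])

```text
time_s: 9.75
tool_pos: [0.5589, -0.3717, 0.1824]
ee_rot: [0.917, 0.398, 0.001, 0.001]
force: [0.1, -0.4, -0.3]
width: 0.137
finger_force: 20.0
```

```bash
python3 - <<'E'
from e import *
err((.5586,-.3698,.120),-.752)
E
```

```text
t 9.75 tcp [ 0.5589 -0.3717  0.1824] travel cm [-0.03  0.19 -6.24] rot [0.0007 0.0023 0.0007] q [-0.77  0.42  1.34  0.    1.38 -0.01] F [ 0.1 -0.4 -0.3] 0.13711342150469244 19.9997940659523
```

Request:
arm_command(rot=[[0, 0, 0], [0, 0, 0], [0, 0, 0], [0, 0, 0], [0, 0, 0], [0, 0, 0]], travel=[[0, 0.15, 0], [0, 0, -1.2], [0, 0, -1.2], [0, 0, -1.2], [0, 0, 0], [0, 0, 0]], jaw=[0.05, 0.05, 0.05, 0.05, 0.05, 0.05])

```text
time_s: 10.5
tool_pos: [0.5581, -0.3701, 0.1439]
ee_rot: [0.918, 0.397, 0.0, -0.001]
force: [0.9, -0.8, -1.5]
width: 0.132
finger_force: 20.0
```

```bash
python3 - <<'E'
from e import *
err((.5586,-.3698,.120),-.752)
E
```

```text
t 10.5 tcp [ 0.5581 -0.3701  0.1439] travel cm [ 0.05  0.03 -2.39] rot [-0.0014 -0.      0.0014] q [-0.77  0.45  1.37  0.    1.31 -0.01] F [ 0.9 -0.8 -1.5] 0.13210217754114512 19.999772608280182
```

Request:
arm_command(rot=[[0, 0, 0], [0, 0, 0], [0, 0, 0], [0, 0, 0]], travel=[[0, 0, -0.6], [0, 0, -0.6], [0, 0, 0], [0, 0, 0]], jaw=[0.05, 0.05, 0.05, 0.05])

```text
time_s: 11.0
tool_pos: [0.5581, -0.37, 0.1319]
ee_rot: [0.918, 0.397, 0.0, -0.001]
force: [0.1, -0.1, -2.1]
width: 0.13
finger_force: 20.0
```

```bash
python3 - <<'E'
from e import *
err((.5586,-.3698,.120),-.752)
E
```

```text
t 11.0 tcp [ 0.5581 -0.37    0.1319] travel cm [ 0.05  0.02 -1.19] rot [-0.0014 -0.      0.0014] q [-0.77  0.47  1.38  0.    1.29 -0.01] F [ 0.1 -0.1 -2.1] 0.1302199823568377 19.99983251094818
```

No contact force yet, and the slide's edge is in the slot at about z = 0.023. I'll continue down to the floor.

Request:
arm_command(rot=[[0, 0, 0], [0, 0, 0], [0, 0, 0], [0, 0, 0]], travel=[[0, 0, -0.5], [0, 0, -0.5], [0, 0, -0.1], [0, 0, 0]], jaw=[0.05, 0.05, 0.05, 0.05])

```text
time_s: 11.5
tool_pos: [0.5581, -0.3699, 0.1207]
ee_rot: [0.918, 0.397, 0.0, -0.001]
force: [-0.5, 0.1, -1.6]
width: 0.129
finger_force: 20.0
```

```bash
python3 - <<'E'
from e import *
err((.5586,-.3698,.119),-.752)
E
```

```text
t 11.5 tcp [ 0.5581 -0.3699  0.1207] travel cm [ 0.05  0.01 -0.17] rot [-0.0016 -0.0002  0.0013] q [-0.77  0.48  1.39  0.    1.27 -0.01] F [-0.5  0.1 -1.6] 0.12928456716370035 19.999806582927704
```

Request:
arm_command(rot=[[0, 0, 0], [0, 0, 0], [0, 0, 0], [0, 0, 0], [0, 0, 0], [0, 0, 0]], travel=[[0, 0, -0.1], [0, 0, -0.1], [0, 0, 0], [0, 0, 0], [0, 0, 0], [0, 0, 0]], jaw=[0.05, 0.05, 0.18, 0.25, 0.4, 0.5], squeeze=8)

```text
time_s: 12.25
tool_pos: [0.5581, -0.37, 0.1189]
ee_rot: [0.918, 0.397, 0.0, -0.001]
force: [-0.4, -0.1, 0.5]
width: 0.444
finger_force: 0.0
```

Request:
arm_command(rot=[[0, 0, 0], [0, 0, 0], [0, 0, 0], [0, 0, 0], [0, 0, 0], [0, 0, 0], [0, 0, 0]], travel=[[0, 0, 1.5], [0, 0, 3], [0, 0, 3], [0, 0, 3], [-6, -0.5, 0], [-5, -4, 0], [0, 0, 0]], jaw=[0.6, 0.6, 0.6, 0.6, 0.6, 0.6, 0.6])

```text
time_s: 13.12
tool_pos: [0.4467, -0.4166, 0.2253]
ee_rot: [0.919, 0.395, 0.0, 0.0]
force: [0.3, 0.5, -0.3]
width: 0.599
finger_force: 0.0
```

```bash
python3 - <<'E'
from e import *
err((.5586,-.3698,.22),-.752)
c=manip.camera_info("wrist"); im=manip.read_camera("wrist"); np.savez("w6.npz",**c)
t=manip.read_camera("top"); b=cv2.resize(t[110:170,165:365],None,fx=4,fy=4,interpolation=cv2.INTER_CUBIC)
k=np.zeros((600,800,3),np.uint8); k[:240]=b; k[240:600,:480]=cv2.resize(im,(480,360)); s=manip.read_camera("side"); k[240:600,480:]=cv2.resize(s[120:240,180:286],(320,360))
cv2.imwrite("pics/w6.png",k[:,:,::-1])
E
```

```text
t 13.125 tcp [ 0.4467 -0.4166  0.2253] travel cm [11.19  4.68 -0.53] rot [0.0006 0.0003 0.0064] q [-0.95  0.24  1.48 -0.    1.42 -0.19] F [ 0.3  0.5 -0.3] 0.5986491589140973 0.0
```

View pics/w6.png

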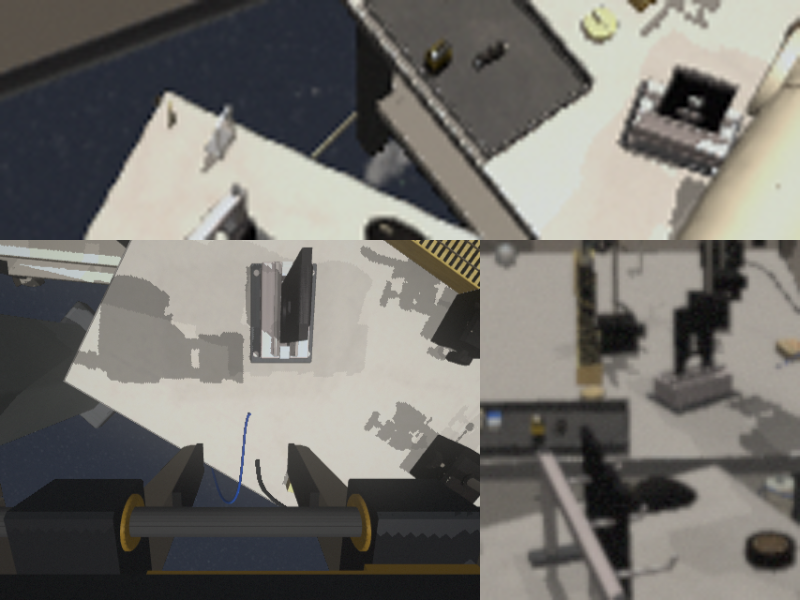

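The slide stands in the slot (wrist panel near (290,300)), the gripper is clear, and the other slides still hang on the rack, so I'll hand in.

```bash
python3 -c "
from plant import manip; print(manip.job_done())"
```

```text
the job is handed in; nothing more can be done
None
```

I took the round-opening slide off its peg, stood it in the holder's slot and let go. The last pictures show it standing in the slot with the other two slides still hanging. The job is handed in at about 13 s of the 48 s, with no verdict returned.

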